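# Switch on the workshop fan under its hinged guard

### The arm

A 6-joint arm with a two-finger parallel gripper is mounted at the origin on the work surface. World frame = base frame: x ahead of the robot, y to its left, z up, the work surface at z = 0. Lengths are in m, angles in rad, forces in N, time in s.
With the tool pointing down it reaches from about 0.325 to 0.9 m from the base axis. Payload 6.1 kg.
Tool frame: the origin (TCP) lies midway between the tips of the shut fingers; the grasp point (between the pads) lies 19 mm behind it; x points along the fingers, y is the direction in which the jaws open and shut, and the axes are right-handed (so a half turn about x gives the same grasp; the last joint's range is limited). The gripper opens to 85 mm and grips with 20 to 120 N. Pads are 22 mm wide; open, the fingers measure 114 mm over their backs; the gripper's body (76 mm by 85 mm) begins 54 mm behind the grasp point. The pads swing forward as they close: fully open they stand 13 mm farther back than shut.
Start: joints at [-1.466, 0.22, 1.526, -0, 1.395, -0.126], TCP at [0.143, -0.608, 0.231] pointing down, gripper open.
Joint ranges: [-2.98, 2.98], [-0.91, 2.08], [0.09, 2.57], [-1.24, 4.39], [0.2, 2.65], [-2.68, 2.68]. Speed limits (rad/s): [2.57, 2.57, 3.01, 3.14, 3.14, 3.14].

### API

Orientations are given as [roll, pitch, yaw] about the fixed x, y, z axes, in that order (R = Rz(yaw) Ry(pitch) Rx(roll)).
In Python, from plant import movep, move_l, set_joints, gripper_to, hold, inverse_kinematics, observe, get_image, get_calibration, Unreachable, job_done gives the robot as it stands. Calls block until the motion is done:
- movep(position, orientation): joint-space move of the TCP to a pose.
- move_l(position, feed=0.15, rotation=None, max_force=None): straight line of the TCP; rotation=None keeps the orientation; feed is the mean speed in m/s. With max_force (N) it stops when the force on the tool has changed by that much, and returns True; else False.
- set_joints(angles): joint-space move.
- gripper_to(opening, f_grip=None): finger opening in m; f_grip is the grip in N (None keeps the last); returns when the fingers have stopped.
- hold(seconds).
- inverse_kinematics(position, orientation): joint angles nearest the present ones, or None.
- observe(): the state.
- get_image(name): name is "scene" or "top" or "wrist"; returns (picture, depth): 420x560x3 uint8, red, green, blue; 420x560 float32, m along the optical axis (not along the pixel's ray), 0 where there is no reading.
- get_calibration(name): a dict with "intrinsics" (3x3 intrinsics, pixels), "world_from_camera" (4x4, takes a point from camera to world coordinates). Camera axes: x right, y down, z forward; pixel columns grow to the right and rows downward; lengths in m; the calibration is good to about 2 mm. The wrist camera is an equidistant fisheye: a pixel r from the principal point sees the ray r / f radians off the axis. A picture is of the moment at which its call begins: read the wrist's pose just before it. get_calibration takes no time and is no camera call; for the wrist camera it gives the pose at the moment of the call.
A pose or a line that the arm cannot do raises Unreachable and nothing moves.
- job_done(): hands the job in, once; it reports no verdict.
The state is a dict: "time_s": time; "q": joint angles; "joint_velocities": joint speeds; "joint_torque": joint torques, N m; "eef_pos": TCP position; "tcp_rot": TCP orientation; "ft_force": force on the tool from outside, world axes, zero at the start; "torque": the same for the moment, N m; "opening": finger opening in m.
Only numpy, scipy, OpenCV 4.12 (cv2) and the standard library are available. Lean on these libraries where they do the work, as an engineer would, in place of code of your own. Each camera call takes 0.05 s, during which the arm holds its last target.

### The job

Switch on the fan at the box with the red guard: with the fingers, raise the red guard by the underside of its lip, and while it is held up push the toggle beneath it all the way over towards the hinge, then draw the fingers out and let the guard drop fully shut. Push gently and pinch or pick up nothing; leave the yellow-guarded switch and everything else on the bench as they are.

Things in the scene. Friction and masses are not known exactly. Their poses are not given: they have to be found in the camera images.
- red_box: grey steel switch box, bolted down, 92 x 110 x 90 mm high (x, y, z), carrying a red hinged guard over a black-ended toggle (with a green lamp beside it). Origin on the bench under the toggle's pivot. Its +x points from the guard's lip (front, facing the robot side) to the guard's hinge (rear), z up; the box reaches 36 mm ahead (-x) and 56 mm behind the origin
- red_lip (a point): middle of the free edge of the red guard's lip: a level round bead, 8 mm thick, 62 mm long along the box's y, on a 4 mm plate that slopes up and out from the bottom of the guard's front. When shut, the bead is 88 mm ahead of the hinge line and 24 mm above it, 122 mm above the bench, overhanging the front of the box by 24 mm with free space under it down to the bench. Moves with the guard
- red_hinge (a point): middle of the red guard's hinge line (along the box's y), fixed on the box 28 mm behind the toggle's pivot and 98 mm above the bench. The guard is a hood 58 mm wide and 52 mm tall, its front 59 mm ahead of the hinge line; red sides and lip, clear top and front, open below
- red_tip (a point): end of the toggle under the red guard, centre of its 12 mm round end, 42 mm from its pivot; the pivot is 88 mm above the bench over the box's origin and the toggle swings in the box's xz plane
- red_guard (a joint): opening of the red guard, rad: 0 shut, 1.3 fully up against its stop (lip up and back). A weak spring (about 0.4 to 1.5 N at the lip) shuts it from any angle when it is let go
- red_toggle (a joint): toggle under the red guard, rad: 0 off (leaning 25 degrees to the lip side), 0.87 on, at its stop (leaning 25 degrees to the hinge side). Needs about 2 N near its end and stays where it is left
- yellow_box: grey steel switch box, bolted down, 92 x 110 x 90 mm high (x, y, z), carrying a yellow hinged guard over a black-ended toggle, same make as the red one; to be left alone. Origin on the bench under the toggle's pivot. Its +x points from the guard's lip (front, facing the robot side) to the guard's hinge (rear), z up; the box reaches 36 mm ahead (-x) and 56 mm behind the origin
- yellow_lip (a point): middle of the free edge of the yellow guard's lip: a level round bead, 8 mm thick, 62 mm long along the box's y, on a 4 mm plate that slopes up and out from the bottom of the guard's front. When shut, the bead is 88 mm ahead of the hinge line and 24 mm above it, 122 mm above the bench, overhanging the front of the box by 24 mm with free space under it down to the bench. Moves with the guard
- yellow_hinge (a point): middle of the yellow guard's hinge line (along the box's y), fixed on the box 28 mm behind the toggle's pivot and 98 mm above the bench. The guard is a hood 58 mm wide and 52 mm tall, its front 59 mm ahead of the hinge line; yellow sides and lip, clear top and front, open below
- yellow_tip (a point): end of the toggle under the yellow guard, centre of its 12 mm round end, 42 mm from its pivot; the pivot is 88 mm above the bench over the box's origin and the toggle swings in the box's xz plane
- yellow_guard (a joint): opening of the yellow guard, rad: 0 shut, 1.3 fully up against its stop (lip up and back). A weak spring (about 0.4 to 1.5 N at the lip) shuts it from any angle when it is let go
- yellow_toggle (a joint): toggle under the yellow guard, rad: 0 off (leaning 25 degrees to the lip side), 0.87 on, at its stop (leaning 25 degrees to the hinge side). Needs about 2 N near its end and stays where it is left
- tape: black tape measure with yellow sides, loose, 68 x 42 x 60 mm high, origin under its centre
- glasses: orange safety glasses with clear lenses, loose, 140 mm wide (y), 46 mm tall, temples 115 mm to its +x; origin on the bench under the bridge
- jar: clear jar with a yellow lid, loose, 84 mm across, 130 mm tall, origin under its centre
- can: open steel can, loose, 90 mm across, 140 mm tall, origin under its centre
- template: flat steel circle template with five holes, loose, 150 x 170 x 4 mm, origin under its centre
- pencil: black pencil, loose, 8 mm thick, 160 mm long along its x, origin under its middle

How it is judged:
On the way, in this order (a step that is already met when the one before it is completed fails the run):
1. the red guard is raised (value of joint red_guard above 0.35 rad and value of joint red_toggle below 0.75 rad), for 0.05 s.
2. the toggle is pushed right over while the red guard is up (value of joint red_toggle above 0.75 rad and value of joint red_guard above 0.3 rad), for 0.1 s.
3. the red guard has dropped shut over it (value of joint red_guard below 0.06 rad), for 0.2 s.
At the end, for the whole second after the job is handed in: the red guard is shut (under 0.06 rad) and still, its toggle is on (over 0.75 of 0.87 rad), the yellow guard is shut and its toggle off, and no loose thing has moved more than 30 mm (value of joint each of red_guard, yellow_guard below 0.06 rad and value of joint red_toggle above 0.75 rad and velocity of joint red_guard between -0.1 and 0.1 rad/s and value of joint yellow_toggle below 0.25 rad and not (distance of any of tape, glasses, jar, can, template, pencil from where it was at the start of the episode above 0.03 m)); the robot touches nothing.
It fails at once if a loose thing on the bench is moved more than 30 mm or picked up (distance of any of tape, glasses, jar, can, template, pencil from where it was at the start of the episode above 0.03 m).
It fails at once if the yellow guard is lifted (over 0.15 rad) or its toggle moved (over 0.25 rad) (value of joint yellow_guard above 0.15 rad or value of joint yellow_toggle above 0.25 rad).
It fails at once if the fingers press or pinch the red-guarded switch with more than 35 N (contact force between the fingers and red_box above 35 N).
It also fails if it takes over 64 s, if anything falls off the work surface, if the arm or the gripper's body presses on something with over 40 N, if the wrist force passes 120 N, or if a joint passes its speed limit or range.

## Working session

There is one attempt and no reset: what is moved stays moved. The work goes in short steps, each a Python script; the robot and the scene stay as the last script left them, time stands still between calls to the robot, and variables do not carry over. Pictures are saved under pics/ and viewed, and the job is handed in when it is done.

```bash
ls; mkdir -p pics
python3 - <<'E'
from plant import *
import cv2
for n in("scene","top","wrist"):
    c=get_calibration(n);p,d=get_image(n);cv2.imwrite(f"pics/{n}0.png",p[:,:,::-1]);print(n,c)
print(observe())
E
```

```text
pics
scene {'intrinsics': array([[487.88142997,   0.        , 276.1068746 ],
       [  0.        , 487.88142997, 209.60042538],
       [  0.        ,   0.        ,   1.        ]]), 'world_from_camera': array([[ 0.74384395,  0.41552181, -0.5234862 ,  1.31731201],
       [ 0.66809069, -0.44031744,  0.59981279, -0.81430545],
       [ 0.01873519, -0.79590337, -0.60513372,  0.90374586],
       [ 0.        ,  0.        ,  0.        ,  1.        ]])}
top {'intrinsics': array([[387.10930558,   0.        , 276.38890991],
       [  0.        , 387.10930558, 211.55731502],
       [  0.        ,   0.        ,   1.        ]]), 'world_from_camera': array([[ 0.00973574, -0.99355044,  0.11297228,  0.50458418],
       [-0.99993758, -0.00905393,  0.00654676, -0.00482905],
       [-0.00548169, -0.11302896, -0.99357657,  1.06125672],
       [ 0.        ,  0.        ,  0.        ,  1.        ]])}
wrist {'intrinsics': array([[325.1922621 ,   0.        , 277.49401752],
       [  0.        , 325.1922621 , 207.84860669],
       [  0.        ,   0.        ,   1.        ]]), 'world_from_camera': array([[ 0.228
[... 211 characters left out ...]
   ,  1.        ]])}
{'time_s': 0.15, 'q': array([-1.46609608e+00,  2.21055090e-01,  1.52738985e+00,  4.69691651e-06,
        1.39468663e+00, -1.26119075e-01]), 'joint_velocities': array([ 5.70721999e-05, -1.92182057e-03, -5.07697522e-03, -1.89830712e-03,
       -8.30042168e-04, -1.62876534e-03]), 'joint_torque': array([ 1.70969543e-03, -4.97484863e+01, -3.89902890e+01, -2.25653466e-04,
        7.10133565e-03,  2.96879398e-05]), 'eef_pos': array([ 0.14292008, -0.6079463 ,  0.23042228]), 'tcp_rot': array([-1.69991946,  1.56925741,  1.67249169]), 'ft_force': array([-1.5579847 ,  0.11203726,  0.21770733]), 'torque': array([-0.02119325, -0.00792288,  0.01018412]), 'opening': 0.08561158889477737}
```

View pics/top0.png

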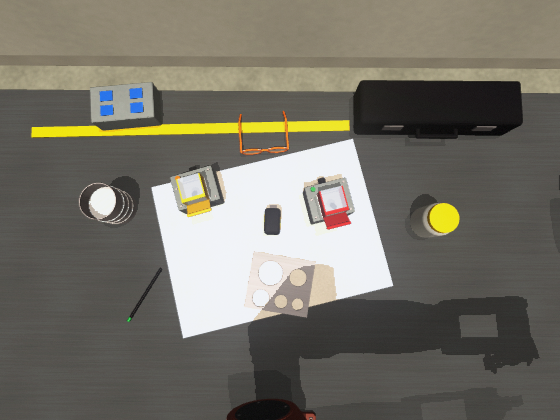

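View pics/scene0.png

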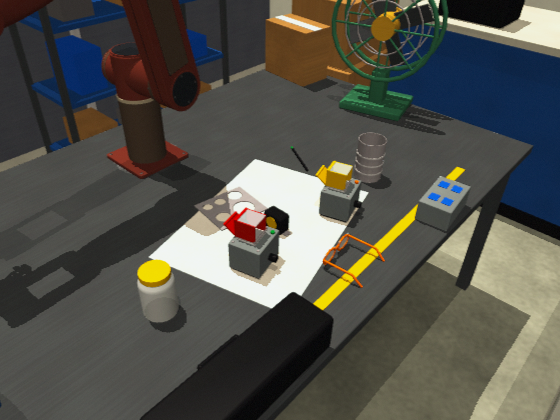

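```bash
cat > h.py <<'E'
from plant import *
import cv2, numpy as np
def cloud(n,p,d):
    c=get_calibration(n);K=c["intrinsics"];T=c["world_from_camera"]
    v,u=np.mgrid[0:420,0:560]
    P=np.stack([(u-K[0,2])/K[0,0]*d,(v-K[1,2])/K[1,1]*d,d],-1)
    return P@T[:3,:3].T+T[:3,3]
def ray(n,u,v,z):
    c=get_calibration(n);K=c["intrinsics"];T=c["world_from_camera"]
    r=T[:3,:3]@[(u-K[0,2])/K[0,0],(v-K[1,2])/K[1,1],1]
    return T[:3,3]+r*(z-T[2,3])/r[2]
def proj(n,X):
    c=get_calibration(n);K=c["intrinsics"];T=np.linalg.inv(c["world_from_camera"])
    q=K@(T[:3,:3]@np.array(X)+T[:3,3]);return q[:2]/q[2]
E
python3 - <<'E'
from h import *
for n,(x0,y0,x1,y1) in dict(top=(290,165,370,240),scene=(210,190,300,290)).items():
    p,d=get_image(n);W=cloud(n,p,d)
    cv2.imwrite(f"pics/{n}_c.png",cv2.resize(p[y0:y1,x0:x1,::-1],None,fx=6,fy=6,interpolation=cv2.INTER_NEAREST))
    h=cv2.cvtColor(p,cv2.COLOR_RGB2HSV).astype(int)
    m=((h[...,0]<6)|(h[...,0]>174))&(h[...,1]>150)&(h[...,2]>70)
    m2=np.zeros_like(m);m2[y0:y1,x0:x1]=m[y0:y1,x0:x1]
    Q=W[m2&(d>0)]; print(n,len(Q)); 
    Q=Q[(Q[:,2]>.08)&(Q[:,2]<.17)]
    for lo in np.arange(.08,.17,.01):
        s=Q[(Q[:,2]>=lo)&(Q[:,2]<lo+.01)]
        if len(s)>3: print(round(lo,2),len(s),s.mean(0).round(3),s.min(0).round(3),s.max(0).round(3))
    g=(h[...,1]<40)&(abs(W[...,2]-.09)<.006); mm=np.zeros_like(g);mm[y0:y1,x0:x1]=g[y0:y1,x0:x1]
    s=W[mm&(d>0)];print('box top',len(s),s.mean(0),cv2.minAreaRect((s[:,:2]*1000).astype(np.float32)))
E
```

```text
top 381
0.1 86 [ 0.602 -0.144  0.106] [ 0.59  -0.171  0.101] [ 0.614 -0.117  0.11 ]
0.11 104 [ 0.592 -0.146  0.115] [ 0.58  -0.174  0.11 ] [ 0.603 -0.118  0.12 ]
0.12 81 [ 0.581 -0.149  0.125] [ 0.572 -0.178  0.12 ] [ 0.592 -0.122  0.13 ]
0.14 80 [ 0.624 -0.138  0.148] [ 0.604 -0.169  0.141] [ 0.671 -0.1    0.15 ]
0.15 27 [ 0.613 -0.136  0.151] [ 0.603 -0.166  0.15 ] [ 0.639 -0.105  0.153]
box top 741 [ 0.65386487 -0.12354803  0.08959297] ((648.3397827148438, -132.32733154296875), (92.085693359375, 110.62782287597656), 14.233512878417969)
scene 606
0.09 22 [ 0.638 -0.146  0.098] [ 0.611 -0.168  0.09 ] [ 0.665 -0.103  0.1  ]
0.1 94 [ 0.639 -0.148  0.105] [ 0.598 -0.171  0.1  ] [ 0.671 -0.1    0.11 ]
0.11 129 [ 0.627 -0.155  0.115] [ 0.583 -0.175  0.11 ] [ 0.672 -0.099  0.12 ]
0.12 152 [ 0.616 -0.149  0.125] [ 0.571 -0.178  0.12 ] [ 0.673 -0.101  0.13 ]
0.13 73 [ 0.644 -0.157  0.135] [ 0.585 -0.17   0.13 ] [ 0.674 -0.097  0.14 ]
0.14 82 [ 0.643 -0.156  0.146] [ 0.605 -0.171  0.14 ] [ 0.672 -0.1    0.15 ]
0.15 44 [ 0.617 -0.144  0.152] [ 0.604 -0.17   0.15 ] [ 0.675 -0.101  0.154]
box top 646 [ 0.66682493 -0.14615451  0.09100594] ((650.2256469726562, -130.95156860351562), (93.05352020263672, 114.67010498046875), 13.122456550598145)
```

View crops.

```bash
cat >> h.py <<'E'
yaw=np.deg2rad(14.0); ex=np.array([np.cos(yaw),np.sin(yaw),0]); O=np.array([.6393,-.1343,0])
def B(x,z,y=0): return O+ex*x/1e3+np.array([-ex[1],ex[0],0])*y/1e3+np.array([0,0,z/1e3])
E
python3 - <<'E'
from h import *
print(B(-60,122), B(-180,300))
for pit in(0,.15,.3,.5):
  for roll in (0,np.pi,np.pi/2,-np.pi/2):
    print(pit,round(roll,2),[None if q is None else q.round(2) for q in (inverse_kinematics(B(x,z),[roll,pit,yaw]) for x,z in((-180,300),(-44,80),(12,127)))])
E
```

```text
[ 0.58108226 -0.14881531  0.122     ] [ 0.46464677 -0.17784594  0.3       ]
0 0 [array([-1.34, -0.19,  2.52,  1.56,  1.58,  2.38]), array([-0.92,  0.7 ,  2.2 ,  1.97,  1.48,  1.79]), array([-0.78,  0.58,  2.18,  2.09,  1.38,  1.9 ])]
0 3.14 [array([-1.34, -0.19,  2.52,  1.56,  1.58, -0.76]), array([-0.92,  0.7 ,  2.2 ,  1.97,  1.48, -1.35]), array([-0.78,  0.58,  2.18,  2.09,  1.38, -1.24])]
0 1.57 [array([-1.34, -0.19,  2.52,  1.56,  1.58, -2.33]), None, None]
0 -1.57 [array([-1.34, -0.19,  2.52,  1.56,  1.58,  0.81]), array([-0.92,  0.7 ,  2.2 ,  1.97,  1.48,  0.22]), array([-0.78,  0.58,  2.18,  2.09,  1.38,  0.33])]
0.15 0 [array([-1.33, -0.35,  2.51,  1.44,  1.49,  2.56]), array([-0.91,  0.54,  2.26,  1.92,  1.29,  1.9 ]), array([-0.77,  0.43,  2.22,  2.01,  1.18,  2.02])]
0.15 3.14 [array([-1.33, -0.35,  2.51,  1.44,  1.49, -0.58]), array([-0.91,  0.54,  2.26,  1.92,  1.29, -1.25]), array([-0.77,  0.43,  2.22,  2.01,  1.18, -1.12])]
0.15 1.57 [array([-1.33, -0.35,  2.51,  1.44,  1.49, -2.15]), None, None]
0.15 -1.57 [array([-1.33, -0.35,  2.51,  1.44,  1.49,  0.99]), array([-0.
[... 601 characters left out ...]
[-0.88,  0.39,  2.29,  1.84,  1.1 ,  0.47]), array([-0.75,  0.3 ,  2.23,  1.89,  1.  ,  0.61])]
0.5 0 [None, array([-0.81,  0.22,  2.29,  1.65,  0.87,  2.31]), array([-0.69,  0.17,  2.21,  1.63,  0.79,  2.48])]
0.5 3.14 [array([-1.2 , -0.55,  2.4 ,  1.11,  1.33, -0.19]), array([-0.81,  0.22,  2.29,  1.65,  0.87, -0.83]), array([-0.69,  0.17,  2.21,  1.63,  0.79, -0.66])]
0.5 1.57 [array([-1.2 , -0.55,  2.4 ,  1.11,  1.33, -1.76]), array([-0.81,  0.22,  2.29,  1.65,  0.87, -2.41]), array([-0.69,  0.17,  2.21,  1.63,  0.79, -2.23])]
0.5 -1.57 [array([-1.2 , -0.55,  2.4 ,  1.11,  1.33,  1.38]), array([-0.81,  0.22,  2.29,  1.65,  0.87,  0.74]), array([-0.69,  0.17,  2.21,  1.63,  0.79,  0.91])]
```

View pics/top_c.png

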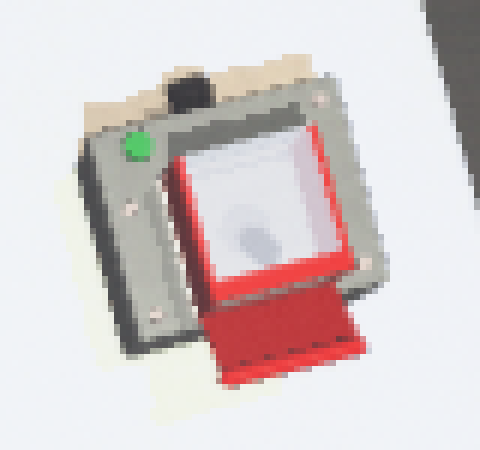

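View pics/wrist0.png

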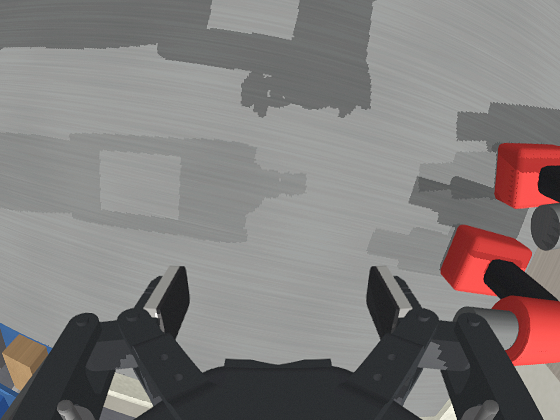

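Run:
```python
from h import *
from scipy.spatial.transform import Rotation as R
o=observe();T=get_calibration("wrist")["world_from_camera"]
r=R.from_euler('xyz',o["tcp_rot"])
print(r.inv().apply(T[:3,3]-o["eef_pos"]), r.as_matrix().round(2))
for s in ("top","scene"):
    p,d=get_image(s);W=cloud(s,p,d);h=cv2.cvtColor(p,cv2.COLOR_RGB2HSV).astype(int)
    m=(h[...,0]>24)&(h[...,0]<34)&(h[...,1]>150)&(abs(W[...,2]-.13)<.008)&(W[...,1]<-.3);print("jar",s,m.sum(),W[m].mean(0) if m.any() else 0)
gripper_to(0.0,20)
print(observe()["opening"])
```

```text
[-0.14215257  0.00077747 -0.08097539] [[-0.    0.23 -0.97]
 [ 0.   -0.97 -0.23]
 [-1.   -0.   -0.  ]]
jar top 698 [ 0.59974712 -0.40281067  0.13001336]
jar scene 564 [ 0.6004543  -0.40405014  0.13164065]
-8.471138335921979e-05
```

```bash
cat >> h.py <<'E'
ROT=[np.pi,.2,yaw]
def st(s=""):
    o=observe();d=o["eef_pos"]-O;print(s,"t%.1f"%o["time_s"],"x%.1f y%.1f z%.1f"%(d@ex*1e3,(d[1]*ex[0]-d[0]*ex[1])*1e3,d[2]*1e3),"F",o["ft_force"].round(2))
E
python3 - <<'E'
from h import *
for x,z in((-180,250),(-150,80),(-46,80),(-46,127),(12,127)):
    print(x,z,inverse_kinematics(B(x,z),ROT))
movep(B(-180,250),ROT); st()
p,d=get_image("scene");cv2.imwrite("pics/s1.png",p[:,:,::-1])
p,d=get_image("top");cv2.imwrite("pics/t1.png",p[:,:,::-1])
p,d=get_image("wrist");cv2.imwrite("pics/w1.png",p[:,:,::-1])
E
```

```text
-180 250 [-1.31952392 -0.24031498  2.51532768  1.42189808  1.43659461 -0.69349675]
-150 80 [-1.21636988  0.44085865  2.38593317  1.61272065  1.34668155 -1.24965794]
-46 80 [-0.90321112  0.48931667  2.27226915  1.89482     1.23045862 -1.20383988]
-46 127 [-0.90321112  0.33175292  2.31516885  1.85389829  1.19614159 -1.08703116]
12 127 [-0.76394382  0.38581065  2.2260399   1.97092693  1.12014297 -1.07598911]
 t3.0 x-180.1 y-0.8 z250.4 F [-0.66 -1.03 -0.47]
```

View pics/s1.png

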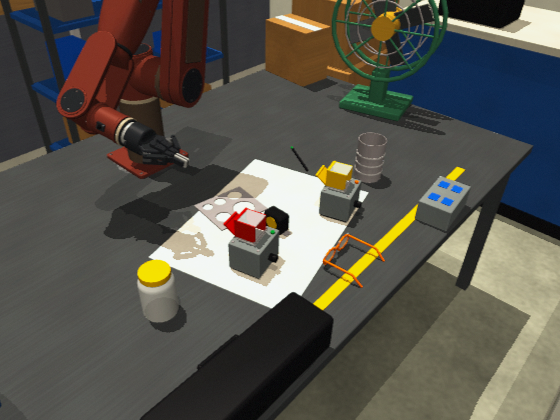

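View pics/t1.png

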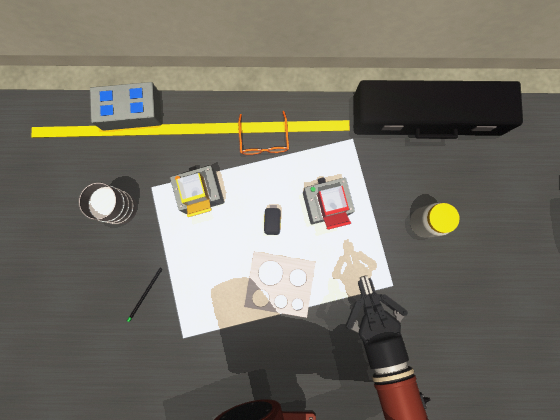

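View pics/w1.png

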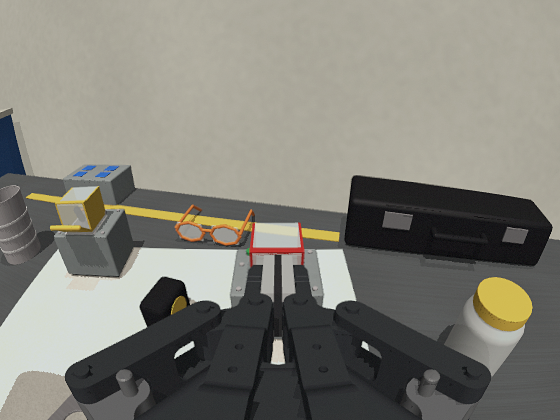

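Run:
```python
import cv2
p=cv2.imread("pics/w1.png")[215:345,215:345];cv2.imwrite("pics/w1c.png",cv2.resize(p,None,fx=4.5,fy=4.5,interpolation=cv2.INTER_CUBIC))
p=cv2.imread("pics/t1.png")[265:345,330:410];a=cv2.resize(p,None,fx=4,fy=4,interpolation=cv2.INTER_CUBIC);cv2.imwrite("pics/t1c.png",a)
```

```text
(no output)
```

View pics/w1c.png

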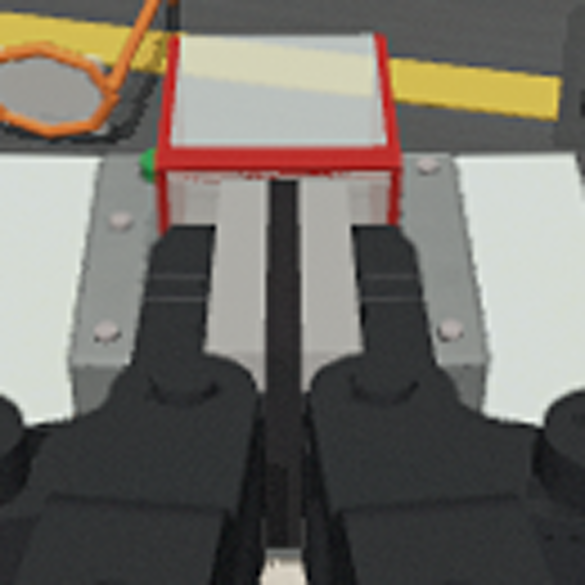

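View pics/t1c.png

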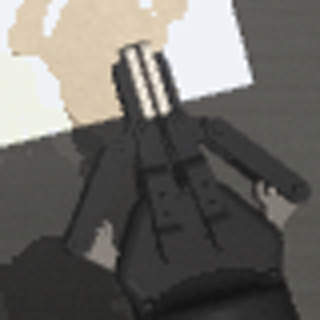

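Run:
```python
from h import *
move_l(B(-180,80),feed=.12); st()
print(move_l(B(-100,80),feed=.08,max_force=8)); st()
print(move_l(B(-46,80),feed=.05,max_force=8)); st()
p,d=get_image("scene");cv2.imwrite("pics/s2.png",cv2.resize(p[150:330,130:370,::-1],None,fx=3,fy=3))
p,d=get_image("wrist");cv2.imwrite("pics/w2.png",p[:,:,::-1])
```

```text
t4.7 x-180.0 y-0.2 z80.3 F [0.23 0.43 0.13]
False
 t5.9 x-100.2 y-0.0 z80.0 F [-0.96  0.37  0.02]
False
 t7.1 x-46.2 y-0.0 z79.9 F [ 0.45 -0.63  0.62]
```

View pics/s2.png

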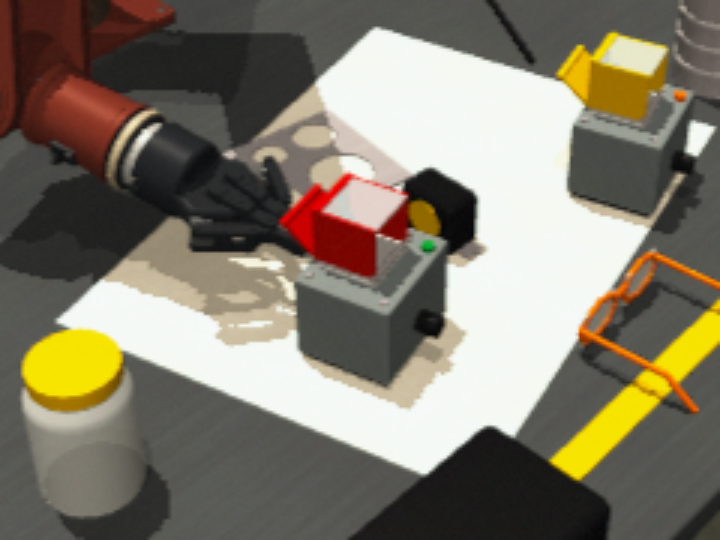

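View pics/w2.png

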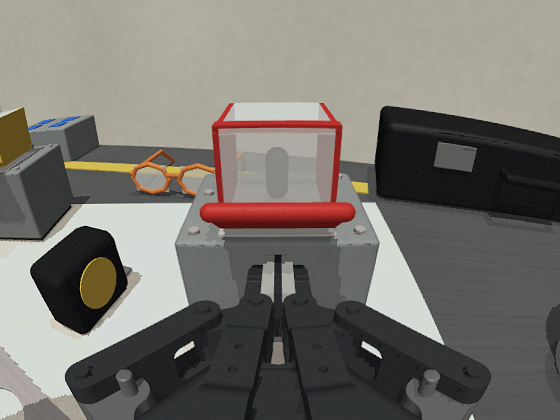

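Run:
```python
from h import *
print(move_l(B(-46,127),feed=.04,max_force=9)); st()
print(move_l(B(-32,129),feed=.03,max_force=9)); st()
p,d=get_image("scene");cv2.imwrite("pics/s3.png",cv2.resize(p[150:330,130:370,::-1],None,fx=3,fy=3))
p,d=get_image("wrist");cv2.imwrite("pics/w3.png",p[:,:,::-1])
```

```text
False
 t8.5 x-46.1 y-0.0 z126.8 F [-1.27 -0.98  0.26]
False
 t9.2 x-31.9 y0.1 z128.9 F [-0.95 -0.41 -1.32]
```

View pics/s3.png

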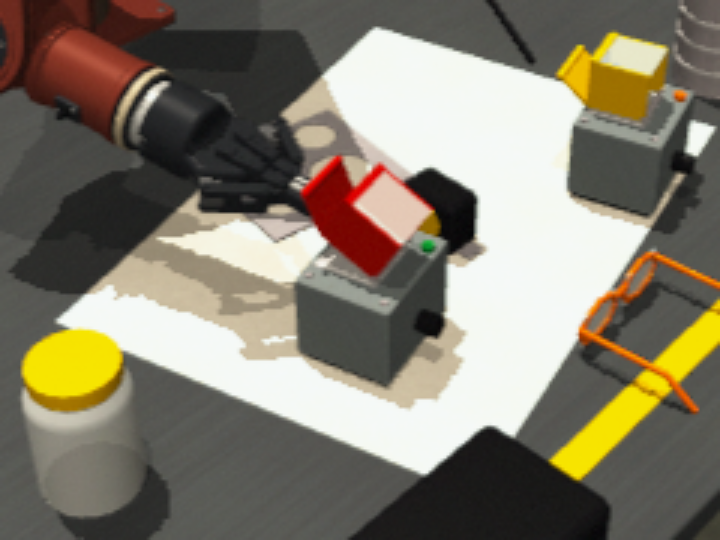

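View pics/w3.png

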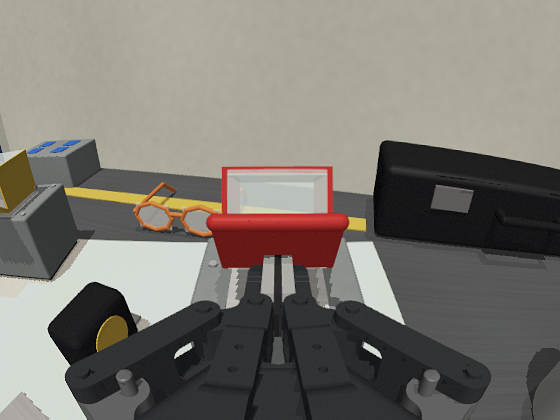

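Run:
```python
from h import *
for x in (-20,-8,2,8,11,14):
    r=move_l(B(x,128),feed=.025,max_force=10); st(r)
    if r: break
p,d=get_image("scene");cv2.imwrite("pics/s4.png",cv2.resize(p[150:330,130:370,::-1],None,fx=3,fy=3))
p,d=get_image("wrist");cv2.imwrite("pics/w4.png",p[:,:,::-1])
```

```text
False t9.9 x-19.9 y-0.1 z127.8 F [-1.1  -1.81  0.36]
False t10.5 x-8.1 y0.2 z127.5 F [-0.52 -0.64 -0.55]
False t11.1 x2.1 y0.2 z127.7 F [-0.5  -0.48 -0.97]
False t11.5 x8.1 y0.1 z127.8 F [ 0.06 -0.6  -3.16]
True t11.7 x10.4 y0.1 z127.1 F [-8.93 -2.61  4.42]
```

View pics/s4.png

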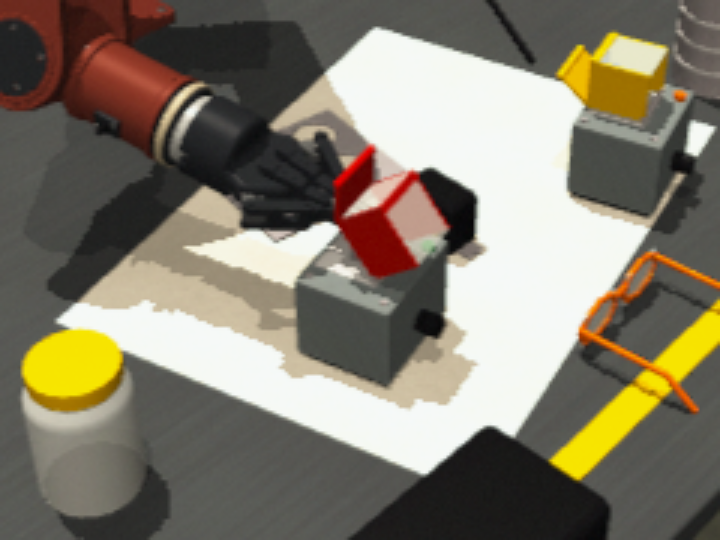

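View pics/w4.png

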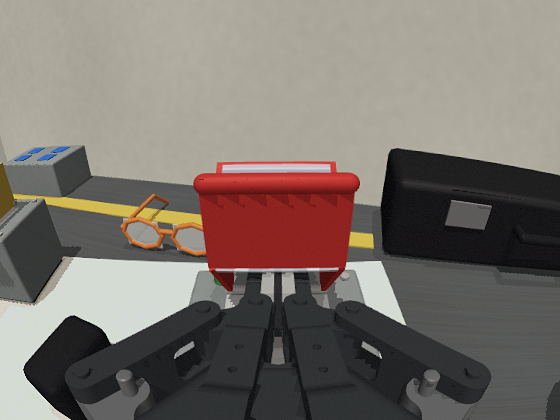

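Run:
```python
from h import *
hold(.2)
for x,z in ((-20,128),(-45,126),(-75,116),(-110,110),(-170,110)):
    r=move_l(B(x,z),feed=.05,max_force=10); st(r)
    if r: break
p,d=get_image("scene");cv2.imwrite("pics/s5.png",cv2.resize(p[150:330,130:370,::-1],None,fx=3,fy=3))
p,d=get_image("wrist");cv2.imwrite("pics/w5.png",p[:,:,::-1])
p,d=get_image("top");cv2.imwrite("pics/t5.png",cv2.resize(p[165:345,270:450,::-1],None,fx=3.3,fy=3.3))
```

```text
True t12.2 x8.3 y0.4 z125.6 F [-1.45 -0.34 -0.65]
```

View pics/s5.png

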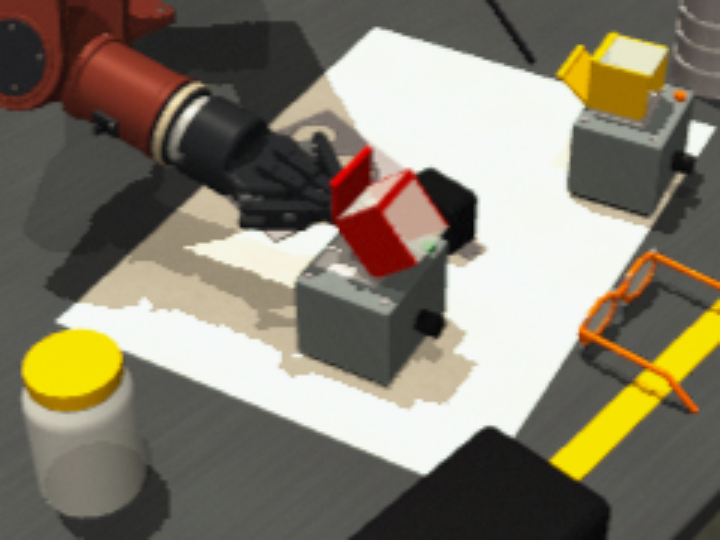

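View pics/w5.png

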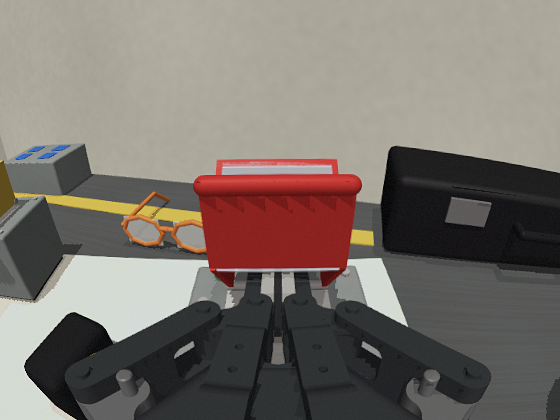

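View pics/t5.png

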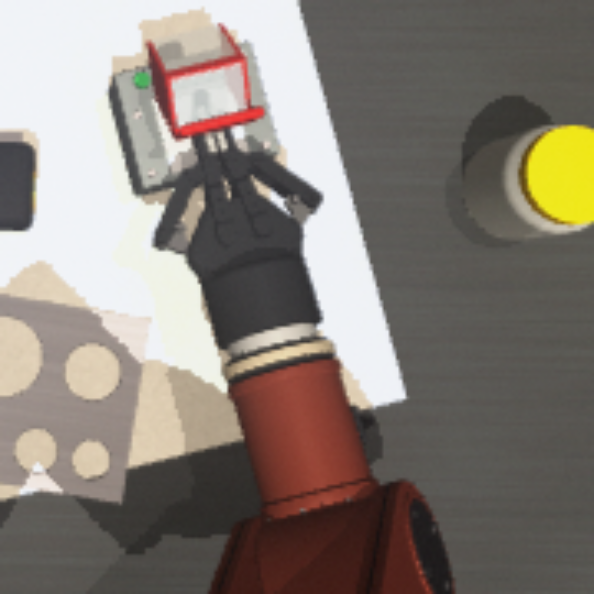

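The stop came from the pressing force relaxing (the change is what counts), so I'll carry on drawing out.

Run:
```python
from h import *
for x,z in ((-20,128),(-45,126),(-75,116),(-110,110),(-170,110),(-180,180)):
    r=move_l(B(x,z),feed=.05,max_force=10); st(r)
    if r: break
p,d=get_image("scene");cv2.imwrite("pics/s6.png",cv2.resize(p[150:330,130:370,::-1],None,fx=3,fy=3))
p,d=get_image("wrist");cv2.imwrite("pics/w6.png",cv2.resize(p[120:320,180:400,::-1],None,fx=3,fy=3))
p,d=get_image("top");cv2.imwrite("pics/t6.png",cv2.resize(p[165:240,290:370,::-1],None,fx=6,fy=6))
cv2.imwrite("pics/t6f.png",p[:,:,::-1])
W=cloud("top",p,d);h=cv2.cvtColor(p,cv2.COLOR_RGB2HSV).astype(int)
m=((h[...,0]<6)|(h[...,0]>174))&(h[...,1]>150)&(h[...,2]>70);q=np.zeros_like(m);q[165:240,290:370]=1
s=W[m&q&(abs(W[...,2]-.125)<.005)];print(s.mean(0),s.min(0),s.max(0))
```

```text
False t13.1 x-20.1 y-0.4 z128.5 F [-1.97  0.49 -0.28]
False t13.7 x-45.2 y-0.3 z126.1 F [-0.91 -0.46  0.37]
False t14.5 x-75.1 y-0.3 z116.1 F [-0.37  0.11  0.81]
False t15.3 x-110.0 y-0.2 z110.1 F [-0.19  0.02  0.13]
False t16.7 x-169.9 y0.1 z110.0 F [ 0.66 -0.22 -0.33]
False t18.3 x-180.0 y0.1 z179.7 F [-0.14  0.02 -0.11]
[ 0.58103411 -0.14816845  0.12443694] [ 0.57202154 -0.17762504  0.12019025] [ 0.58995612 -0.12149797  0.12837702]
```

View pics/s6.png

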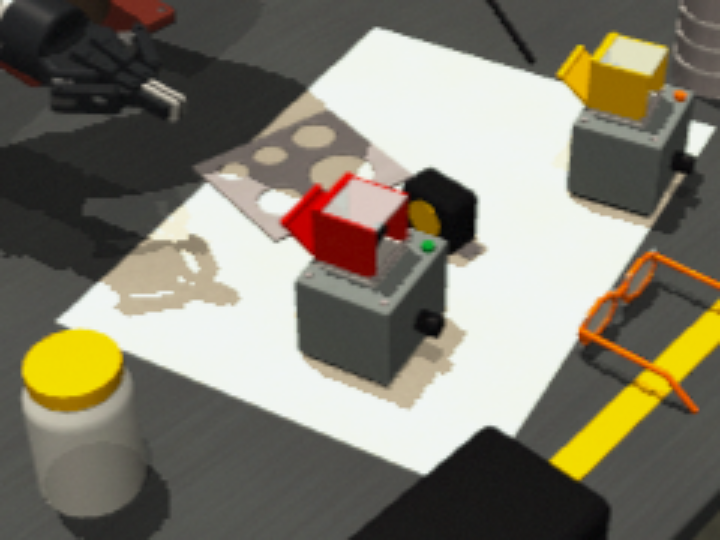

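View pics/w6.png

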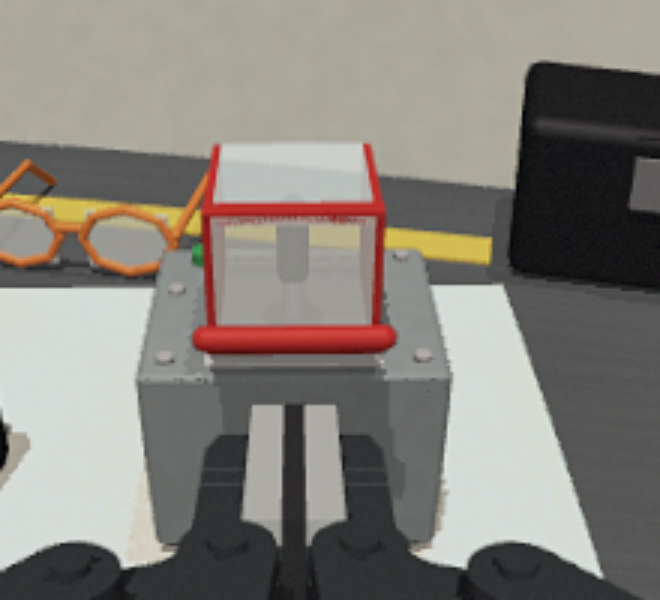

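View pics/t6.png

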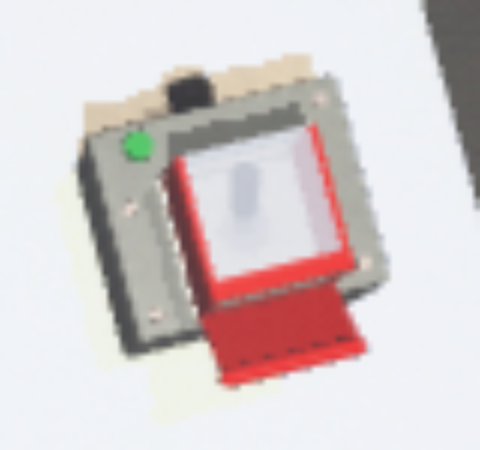

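Run:
```python
from h import *
for a in (0,.6,.7,.75,.87):
    t=a-.436
    for n,o,f in(("top",(290,165),6),):
        print(a,(proj(n,B(42*np.sin(t),88+42*np.cos(t)))-o)*f,(proj(n,B(48*np.sin(t),88+48*np.cos(t)))-o)*f)
p,_=get_image("top")
a=cv2.imread("pics/top0.png")[:,:,::-1].astype(int);print("changed px left half:",(abs(a-p).sum(2)>120)[:, :300].sum())
g=p[165:240,290:370].astype(int);o=a[165:240,290:370]
D=(o-g).sum(2);ys,xs=np.where(D>60);print("newly dark (crop x6):",xs.mean()*6,ys.mean()*6,ys.min()*6,len(ys))
```

```text
0 [263.74054296 255.08727543] [267.22672602 259.49045901]
0.6 [249.8063456  195.47461601] [251.20622748 190.94445531]
0.7 [246.99566204 186.07194714] [247.97258799 180.14194402]
0.75 [245.56630941 181.53015151] [246.32854876 174.92698907]
0.87 [242.10024248 171.15477728] [242.34355002 163.02361055]
changed px left half: 1329
newly dark (crop x6): 242.8125 187.5 162 32
```

View pics/t6f.png

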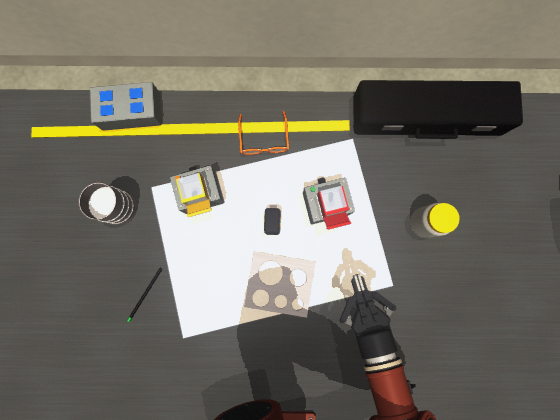

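Run:
```python
from h import *
print(np.abs(observe()["joint_velocities"]).max(),job_done())
```

```text
the job is handed in; nothing more can be done
0.001951771138962199 None
```

The red-guarded switch is on, its guard is shut again, and I handed the job in at about 18 s of the 64 s allowed. No verdict was reported.

**What I did:** I found the red box in the top and scene images. With the shut fingers level under the lip, I raised the guard to roughly 0.5 rad or more by eye. I then pushed the toggle towards the hinge until it hit its stop, where the tool force rose by the 10 N limit I had set (limit 35 N), and drew the fingers out so the guard dropped.

**Last checks:**
- **Guard:** the lip is back at (0.581, -0.148, 0.124) m, within 1 mm of where it started, so it is shut.
- **Toggle:** seen through the clear top, its end is at row 162 of the enlarged top picture. Row 163 is predicted for 0.87 rad and 175 for 0.75 rad, so it is fully over.
- **Other things:** the yellow switch and the loose things look unmoved in the top view. I checked this by eye, not by measuring. A raw pixel difference over the left half of that view did show 1,329 changed pixels; I put these down to the arm and its shadow without checking further.
- **Robot:** it was at rest and clear of everything when I handed in.

The first try at drawing out stopped after about 2 mm because the pressing force easing off tripped the force limit. I simply carried on, and it came out cleanly.

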